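# Find the full tea tin by its weight

### The job

I want to make tea, but the blue chopping board is in the way of the tea tins: slide it straight up out of the slot in the tea tray and stand it in the slot of the empty wooden stand on the right, and let go of it. Then heft the three identical tins in turn, from left to right as you stand, lifting each a good few centimetres off the tray for a moment and setting it back upright where it stood before you take the next, and finish by holding up the heaviest, upright and still, about ten centimetres above the tray: the program ends while the gripper is still holding that tin (if the last one hefted is the heaviest you may keep hold of it). Leave the other things on the worktop where they are.

Things in the scene. Friction and masses are not known exactly. Their poses are not given: they have to be found in the camera images.
- board: blue plastic chopping board 235 x 9 x 185 mm standing on its long edge in the slot along the front of the tea tray; 0.35 kg; origin at the middle of its lower edge, x along its 235 mm length, y through its 9 mm thickness, z up to its top edge (z = 185 mm). Pinch the middle of the top edge
- tray: fixed wooden tea tray, x -76 to +52, y +-190 mm; origin on the worktop, y to the left, x away from the robot. Floor at z = 10 mm, rim at sides and back to 19 mm. The tins stand in a row near x = 0, y = +115, 0, -115 mm. Board slot along y at x = -50 mm: 11.5 mm wide, 200 mm long, ends open, floor z = 10 mm, walls 8 mm thick, up to z = 45 mm
- stand: fixed empty wooden stand, foot 90 x 170 mm, right of the tray, slot pointing roughly away from the robot. Origin on the worktop under the slot's middle; slot along its y axis, 160 mm long, ends open, 14 mm wide in x, floor z = 10 mm, straight walls to z = 50 mm, lips flaring outward to z = 62 mm. The board goes in lengthwise, centred, lower edge on the slot floor
- tin_a: a plain round closed metal tea tin with a press-on lid, 60 mm in diameter, 100 mm tall, lid always shut; origin at the centre of its underside, z up. The three tins look exactly alike; one is full (0.54 to 0.72 kg), the other two nearly empty (0.16 to 0.34 kg), and which is which changes from start to start
- tin_b: a plain round closed metal tea tin with a press-on lid, 60 mm in diameter, 100 mm tall, lid always shut; origin at the centre of its underside, z up. The three tins look exactly alike; one is full (0.54 to 0.72 kg), the other two nearly empty (0.16 to 0.34 kg), and which is which changes from start to start
- tin_c: a plain round closed metal tea tin with a press-on lid, 60 mm in diameter, 100 mm tall, lid always shut; origin at the centre of its underside, z up. The three tins look exactly alike; one is full (0.54 to 0.72 kg), the other two nearly empty (0.16 to 0.34 kg), and which is which changes from start to start
- salt_shaker: bystander: salt shaker with a grey cap, 44 mm wide, 90 mm tall, behind and to the right of the tray; origin centre of underside
- mug: bystander: small white mug, 60 x 83 x 49 mm, near the front edge; origin at its underside
- spice_jar: bystander: spice jar with a red cap, 45 mm wide, 106 mm tall, at the left; origin centre of underside
- garlic: bystander: garlic bulb, 60 mm wide, 58 mm tall, near the front edge; origin centre of underside
Not all that is in view belongs to the job. Leave any black or pink look-alike of the tin_c alone. What is shaped like the tin_b but yellow is not meant.

How it is judged:
By the outcome, as a careful person would: the job done as asked, in the order asked, and still so for the second after the job is handed in, while the arm keeps its last pose, push and grip.
It also fails if it takes over 72 s, if anything falls off the work surface, if the arm or the gripper's body presses on something with over 40 N, if the wrist force passes 120 N, or if a joint passes its speed limit or range.

### The arm

A 6-joint arm with a two-finger parallel gripper is mounted at the origin on a cart in front of the work surface, level with it; the furniture and walls round the work are solid. World frame = base frame: x ahead of the robot, y to its left, z up, the work surface at z = 0. Lengths are in m, angles in rad, forces in N, time in s.
With the tool pointing down it reaches from about 0.35 to 0.85 m from the base axis. Payload 8.1 kg.
Tool frame: the origin (TCP) lies on the centre line of the jaws, within the pads' length; the fingertips stand 17 mm ahead of it and the grasp point (between the pads) lies 2 mm behind it; z points along the fingers, y is the line along which they close (so a half turn about z gives the same grasp; the last joint's range is limited). The gripper opens to 93 mm and grips with 3 to 60 N. Pads are 15 mm wide; open, the fingers measure 128 mm over their backs; the gripper's body (75 mm by 188 mm) begins 65 mm behind the grasp point.
Start: joints at [-1.369, 0.13, 1.488, -0, 1.523, -0.085], TCP at [0.17, -0.575, 0.236] pointing down, gripper open.
Joint ranges: [-2.96, 2.96], [-0.89, 2.26], [0.02, 2.5], [-1.34, 4.48], [0, 2.73], [-2.66, 2.66]. Speed limits (rad/s): [2.39, 2.39, 2.79, 3.14, 3.14, 3.14].

### API

Orientations are given as a rotation vector (axis times angle).
In Python, from plant import robot, optics, close_job, models gives the robot as it stands.
- The arm moves only by the shell command python3 -m inch 'ROWS' [OPENING] [FORCE]. ROWS is a JSON object of lists of equal length, an entry for each row: "travel": the shift along the tool's x, y, z in m, a list of three; "spin": the turn about the tool's z in rad. In form: {"travel": [[x, y, z], ...], "spin": [spin, ...]}. A call has 1 to 10 rows; each row is the pose to reach, as a shift and turn from the pose commanded when the call began, along the tool's axes at that moment; what a row does not reach only later rows make up. A row lasts 1/12 s, in which the tool goes at most 41.7 mm and 7.16 degrees, less where a joint would pass 70% of its speed; a pose out of reach is approached as far as the arm can. A call with a gripper value outside its range is refused whole. OPENING is the closure, from 0 (fully open) to 1 (shut), set as the call begins (- or left out, the last holds). The fingers move at their own pace and stop on an object; FORCE is the grip in N (left out, the last holds). Time passes only in rows, so rows that repeat a pose let the fingers close. It gives the time, the measured TCP pose, the force, the opening and the grip force at its end, in the units of the state.
- robot.read_state(): the state, without advancing time (a new reading comes with each control period).
- optics.read_camera(name): name is "scene" or "top" or "wrist"; returns (picture, depth): 400x640x3 uint8, red, green, blue; 400x640 float32, m along the optical axis (not along the pixel's ray), 0 where there is no reading.
- optics.camera_info(name): a dict with "camera_matrix" (3x3 intrinsics, pixels), "view" (4x4, takes a point from world to camera coordinates). Camera axes: x right, y down, z forward; pixel columns grow to the right and rows downward; lengths in m; the calibration is good to about 2 mm. The wrist camera is an equidistant fisheye: a pixel r from the principal point sees the ray r / f radians off the axis. A picture is of the moment at which its call begins: read the wrist's pose just before it. camera_info takes no time and is no camera call; for the wrist camera it gives the pose at the moment of the call.
- close_job(): hands the job in; it is judged then, once.
Trained networks look in the newest picture that a camera, given by its name, has taken for a name from the list of things; names that differ only in an ending like _2 or _b are one class to them, and where a whole thing is asked for, a point or a joint stands for the part that bears it (a point fixed in the world has none). Each returns a list of dicts, best first, with "p" (0 to 1); they miss things now and then, are a little off and sometimes report something else, mostly with a low value. They report only what shows in the picture. A call takes as long as a camera call. They do not tell look-alikes from the thing itself.
- models.look_for(camera, name): "centre" ([x, y, z] in m, in world coordinates, good to about 4 mm: the middle of the surface that is visible of it).
- models.masks_of(camera, name): "region" (400x640 bool, what is visible of it).
The state is a dict: "t": time; "q": joint angles; "dq": joint speeds; "joint_torque": joint torques, N m; "tool_pos": TCP position; "orientation": TCP orientation; "force": force on the tool from outside, world axes, zero at the start; "wrist_torque": the same for the moment, N m; "opening": finger opening in m; "gripper_force": force on a finger pad.
Only numpy, scipy, OpenCV 4.12 (cv2) and the standard library are available. Lean on these libraries where they do the work, as an engineer would, in place of code of your own. Each camera call takes 0.05 s, during which the arm holds its last target. There are 200 camera calls.

## Working session

There is one attempt and no reset: what is moved stays moved. The work goes in short steps, Python scripts to look and compute and a shell command to move; the robot and the scene stay as the last step left them, time stands still between calls to the robot, and variables do not carry over. Pictures are saved under pics/ and viewed, at most 10 in all, crops included, and the job is handed in when it is done.

```bash
ls; mkdir -p pics
cat > h.py <<'E'
import numpy as np, cv2
from plant import robot, optics, close_job, models
def cloud(name):
    pic,d=optics.read_camera(name); ci=optics.camera_info(name)
    K=np.array(ci["camera_matrix"]);V=np.array(ci["view"])
    v,u=np.mgrid[0:400,0:640]
    P=np.stack([(u-K[0,2])/K[0,0]*d,(v-K[1,2])/K[1,1]*d,d],-1)
    W=(P-V[:3,3])@V[:3,:3]
    W[d<=0]=np.nan
    return pic,d,W
E
python3 - <<'E'
from h import *
print(robot.read_state())
ims=[]
for n in ("scene","top"):
    pic,d,W=cloud(n); np.save(f"{n}.npy",W); ims.append(pic)
    for o in ("board","tray","stand","tin_a","salt_shaker","mug","spice_jar","garlic"):
        for r in models.look_for(n,o)[:5]: print(n,o,np.round(r["centre"],3),round(r["p"],2))
    cv2.imwrite(f"pics/{n}.png",pic[...,::-1])
E
```

```text
pics
{'t': 0.0, 'q': array([-1.36939752e+00,  1.31134873e-01,  1.48927427e+00, -1.38690872e-06,
        1.52298917e+00, -8.54393688e-02]), 'dq': array([-0.00041316,  0.00019927,  0.00042865,  0.00026032, -0.00072146,
        0.00038354]), 'joint_torque': array([ 6.90280995e-04, -5.59847617e+01, -4.91758275e+01,  7.70951039e-02,
        3.55733733e-02, -1.40469292e-04]), 'tool_pos': array([ 0.16964388, -0.57496231,  0.23460587]), 'orientation': array([-3.10755418e+00, -4.48763793e-01,  1.66433311e-04]), 'force': array([ 0.28288409,  0.29241689, -0.14158015]), 'wrist_torque': array([-0.02908742,  0.01920705,  0.00736467]), 'gripper_force': 0.0, 'opening': 0.09297909123875751}
scene board [0.508 0.181 0.176] 0.64
scene board [0.538 0.05  0.11 ] 0.16
scene tray [0.531 0.022 0.011] 0.77
scene stand [ 0.54  -0.262  0.015] 0.87
scene tin_a [0.541 0.048 0.112] 0.84
scene tin_a [0.682 0.095 0.089] 0.76
scene tin_a [ 0.586 -0.097  0.103] 0.66
scene tin_a [0.387 0.04  0.068] 0.63
scene tin_a [0.571 0.172 0.111] 0.61
scene salt_shaker [ 0.736 -0.113  0.053] 0.5
scene mug [ 0.388 -0.061  0.04 ] 0.74
scene mug [0.528 0.023 0.016] 0.41
scene spice_jar [0.386 0.39  0.09 ] 0.77
top board [0.511 0.187 0.146] 0.9
top tray [0.53  0.134 0.012] 0.76
top stand [ 0.551 -0.246  0.017] 0.65
top tin_a [0.545 0.054 0.111] 0.9
top tin_a [0.398 0.07  0.098] 0.77
top tin_a [0.566 0.17  0.109] 0.76
top tin_a [0.685 0.095 0.098] 0.75
top tin_a [0.576 0.278 0.106] 0.71
top salt_shaker [ 0.741 -0.108  0.071] 0.78
top salt_shaker [0.531 0.135 0.009] 0.16
top mug [ 0.377 -0.064  0.027] 0.75
top spice_jar [0.389 0.392 0.102] 0.94
top garlic [0.386 0.212 0.04 ] 0.83
```

View pics/scene.png

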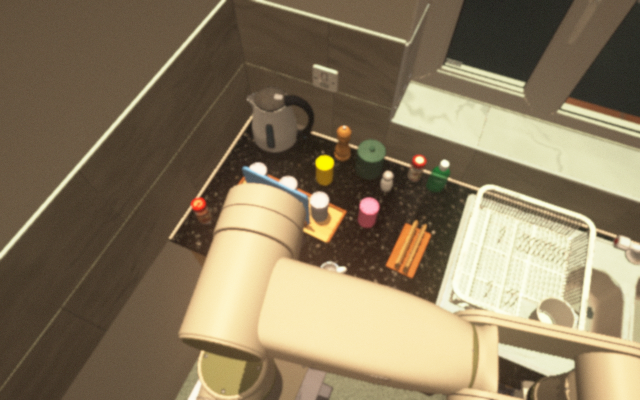

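View pics/top.png

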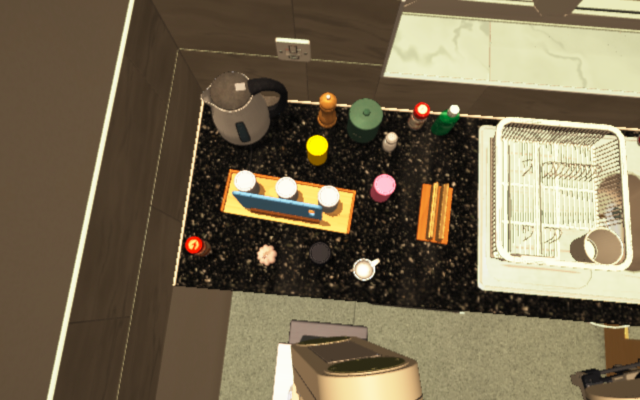

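The top view shows the blue board at about (278,207), with the tins behind it at (245,182), (286,188) and (328,198). The stand is at (435,213). The pink (383,188), black (319,253) and yellow (317,150) look-alikes are the ones to leave alone. Next I'll get coarse fits and wrist camera geometry.

```bash
cat >> h.py <<'E'
from scipy.spatial.transform import Rotation as Rn
def pose():
    s=robot.read_state(); return s["tool_pos"],Rn.from_rotvec(s["orientation"]),s
def goto(p,yaw=None):
    """print travel & spin; yaw = direction angle of tool y (mod pi) in world"""
    t,R,s=pose(); d=R.inv().apply(np.array(p)-t); y=R.as_matrix()[:,1]; c=np.arctan2(y[1],y[0])
    msg=f"pos {np.round(t,4)} yaw {c:.4f} q6 {s['q'][5]:.2f} travel {np.round(d,4)}"
    if yaw is not None:
        a=(c-yaw+np.pi/2)%np.pi-np.pi/2   # tool z down: +spin lowers world yaw
        msg+=f" spin {a:.4f} or {a-np.sign(a)*np.pi:.4f}"
    print(msg)
E
python3 - <<'E'
from h import *
ci=optics.camera_info("wrist"); print(np.round(ci["camera_matrix"],1)); 
V=np.array(ci["view"]); c=-V[:3,:3].T@V[:3,3]; t,R,s=pose()
print("cam in tool",R.inv().apply(c-t), "axes in tool\n",np.round(R.as_matrix().T@V[:3,:3].T,2))
W=np.load("top.npy")
pic=cv2.imread("pics/top.png")[...,::-1].astype(int)
r,g,b=pic[...,0],pic[...,1],pic[...,2]
roi=np.zeros((400,640),bool); roi[160:240,210:360]=1
m=(b>r+30)&roi&(W[...,2]>0.05); P=W[m]
print("blue",m.sum(),"zmax",np.percentile(P[:,2],[50,98]))
T=P[P[:,2]>0.18]; print("top edge",T.mean(0),T.min(0),T.max(0)); u,sv,vt=np.linalg.svd(T[:,:2]-T[:,:2].mean(0),full_matrices=False);print(vt[0])
for (x,y) in ((245,182),(286,188),(328,198)):
    Q=W[y-12:y+13,x-12:x+13].reshape(-1,3);Q=Q[(Q[:,2]>.1)&(Q[:,2]<.125)];Q=Q[np.linalg.norm(Q[:,:2]-np.nanmedian(Q[:,:2],0),axis=1)<.035];print("tin",Q.mean(0),Q.min(0),Q.max(0))
Q=W[180:250,410:460].reshape(-1,3);Q=Q[(Q[:,2]>.045)];print("stand",len(Q),Q.mean(0),Q.min(0),Q.max(0),np.linalg.svd(Q[:,:2]-Q[:,:2].mean(0),full_matrices=False)[2][0])
goto([.5,-.25,.4]);goto([.5,.1,.4])
E
```

```text
[[309.7   0.  315.4]
 [  0.  309.7 199.3]
 [  0.    0.    1. ]]
cam in tool [ 0.07603232 -0.0004646  -0.14874187] axes in tool
 [[ 0.   -0.96 -0.28]
 [ 1.    0.    0.  ]
 [-0.   -0.28  0.96]]
blue 604 zmax [0.18276588 0.19826749]
top edge [0.51147636 0.18559888 0.19284504] [0.49896129 0.07184124 0.18007484] [0.52446512 0.29655695 0.20144324]
[-0.08965055 -0.99597328]
tin [0.5752069  0.28730371 0.10942315] [0.54562654 0.25869802 0.10055956] [0.60530822 0.31680995 0.11565848]
tin [0.566148   0.17294926 0.10936521] [0.53658718 0.14464571 0.10031653] [0.5957921  0.20144278 0.1174822 ]
tin [0.5520837  0.05584376 0.1093075 ] [0.52378219 0.02652785 0.10043782] [0.58019523 0.08476891 0.11566125]
stand 616 [ 0.54955883 -0.25688303  0.05725923] [ 0.47093358 -0.28246583  0.04542262] [ 0.63065807 -0.23213988  0.06845496] [-0.99685025  0.07930683]
pos [ 0.1697 -0.5755  0.2357] yaw -1.2840 q6 -0.09 travel [ 0.4088 -0.2188 -0.1644]
pos [ 0.1697 -0.5755  0.2357] yaw -1.2840 q6 -0.09 travel [ 0.5078 -0.5545 -0.1644]
```

```bash
python3 -m inch '{"travel":[[0,0,-0.08],[0,0,-0.16],[0,0,-0.164],[0.38,-0.196,-0.164],[0.38,-0.196,-0.164],[0.38,-0.196,-0.164],[0.38,-0.196,-0.164],[0.38,-0.196,-0.164],[0.38,-0.196,-0.164],[0.38,-0.196,-0.164]],"spin":[0,0,0,0.1,0.2,0.3,0.366,0.366,0.366,0.366]}' 0
python3 -m inch '{"travel":[[0,0,0],[0,0,0],[0,0,0],[0,0,0],[0,0,0],[0,0,0]],"spin":[0,0,0,0,0,0]}'
cat >> h.py <<'E'
def wcloud():
    ci=optics.camera_info("wrist"); pic,d=optics.read_camera("wrist")
    K=np.array(ci["camera_matrix"]);V=np.array(ci["view"])
    v,u=np.mgrid[0:400,0:640]; a=(u-K[0,2])/K[0,0]; b=(v-K[1,2])/K[1,1]; th=np.hypot(a,b)+1e-9
    k=np.tan(th)/th
    P=np.stack([a*k*d,b*k*d,d],-1); W=(P-V[:3,3])@V[:3,:3]; W[d<=0]=np.nan
    return pic,d,W
E
python3 - <<'E'
from h import *
pic,d,W=wcloud(); np.save("w1.npy",W); cv2.imwrite("pics/w1.png",pic[...,::-1])
print([(np.round(r["centre"],3),round(r["p"],2)) for r in models.look_for("wrist","stand")])
goto([.48,-.28,.4],-1.65)
E
```

```text
t: 1.73
tool_pos: [0.3808, -0.3731, 0.3876]
orientation: [3.139, -0.125, 0.001]
force: [1.0, -0.2, -0.5]
opening: 0.0935
gripper_force: 0.0
t: 2.23
tool_pos: [0.3787, -0.3757, 0.3868]
orientation: [-3.139, 0.128, 0.001]
force: [-0.4, 0.3, 0.1]
opening: 0.0929
gripper_force: 0.0
[(array([ 0.551, -0.276,  0.027]), 0.55)]
pos [ 0.379  -0.3755  0.387 ] yaw -1.6517 q6 0.77 travel [ 0.093  -0.1033 -0.013 ] spin -0.0017 or 3.1399
```

View pics/w1.png

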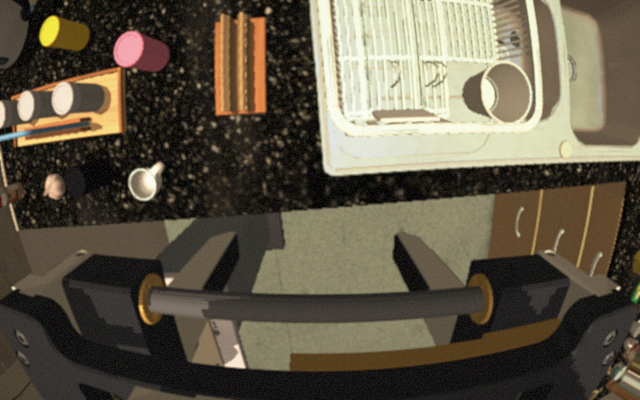

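The stand shows at about (240,65) and its slot is open; the tray is at the left. The arm stopped short because of the per-row limit, so I'll move closer over the stand.

```bash
python3 -m inch '{"travel":[[0.03,-0.03,0.0],[0.06,-0.06,0.02],[0.09,-0.09,0.05],[0.10,-0.12,0.08],[0.10,-0.125,0.1],[0.10,-0.125,0.1],[0.10,-0.125,0.1],[0.10,-0.125,0.1]],"spin":[0,0,0,0,0,0,0,0]}'
python3 - <<'E'
from h import *
pic,d,W=wcloud(); np.save("w2.npy",W); cv2.imwrite("pics/w2.png",pic[...,::-1])
goto([.48,-.28,.4],-1.65)
z=W[...,2]
Q=W[(W[...,0]>.44)&(W[...,0]<.66)&(W[...,1]>-.33)&(W[...,1]<-.17)&(z>.005)&(z<.1)]
print(len(Q),np.round(np.percentile(Q,[1,50,99],axis=0),3))
c=np.array([.55,-.257])
# walls profile across
for a in np.linspace(-.06,.06,1): pass
th=np.arctan2(*np.linalg.svd(Q[:,:2]-Q[:,:2].mean(0),full_matrices=False)[2][0][::-1]);print("pca",th,Q.mean(0))
for w in (-.12,-.10,-.08,-.06,-.04):
    s=np.array([np.cos(w),np.sin(w)]);n=np.array([-s[1],s[0]])
    L=(Q[:,:2]-c)@n; hi=Q[:,2]>.052; 
    print(w,np.histogram(L[hi],bins=np.arange(-.03,.031,.002))[0])
E
```

```text
t: 3.0
tool_pos: [0.4892, -0.2591, 0.2886]
orientation: [3.138, -0.125, 0.002]
force: [-0.1, 0.2, 1.1]
opening: 0.0932
gripper_force: 0.0
pos [ 0.4895 -0.2597  0.2895] yaw -1.6512 q6 1.07 travel [-0.0075  0.0212 -0.1105] spin -0.0012 or 3.1403
7950 [[ 0.469 -0.305  0.007]
 [ 0.553 -0.259  0.01 ]
 [ 0.633 -0.214  0.063]]
pca 3.0707020829241283 [ 0.55224589 -0.25953357  0.02714398]
-0.12 [  0   0   0  33  91 152 180 216 205 149  90  35   1   0   0   0  24  82
 138 195 219 201 166  87  30   7   0   0   0   0]
-0.1 [  0   0   0   4  84 158 215 218 214 181  70   8   0   0   0   0   0  66
 154 222 226 209 188  71  13   0   0   0   0   0]
-0.08 [  0   0   0   0  67 165 256 198 188 251  27   0   0   0   0   0   0  44
 199 173 253 225 192  63   0   0   0   0   0   0]
-0.06 [  0   0   0   0  46 210 217 225 202 198  54   0   0   0   0   0   2  29
 200 222 223 213 197  63   0   0   0   0   0   0]
-0.04 [  0   0   0   0  90 172 215 218 209 162  73  13   0   0   0   0   7  69
 157 228 216 216 158  75  23   0   0   0   0   0]
```

View pics/w2.png

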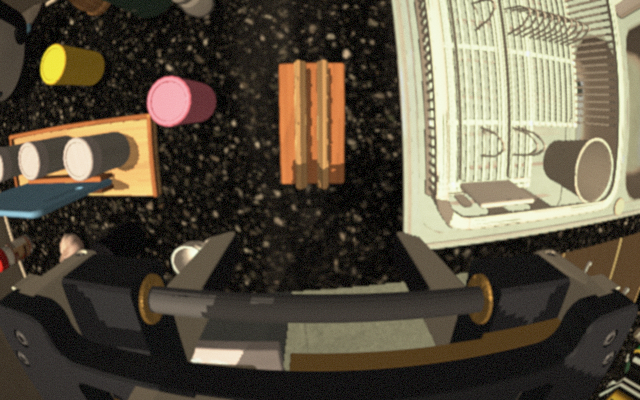

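The stand's slot runs almost straight ahead, between the two lip pairs at (300,125) and (322,125). From this view its centre is about (0.551, -0.259) and its direction about -0.07 rad. Next I'll look down on the board from above.

```bash
python3 -m inch '{"travel":[[0,-0.03,-0.03],[0,-0.06,-0.06],[-0.003,-0.09,-0.07],[-0.005,-0.13,-0.07],[-0.007,-0.17,-0.07],[-0.009,-0.21,-0.07],[-0.009,-0.25,-0.07],[-0.009,-0.29,-0.07],[-0.009,-0.33,-0.07],[-0.009,-0.37,-0.07]],"spin":[-0.12,-0.24,-0.36,-0.48,-0.6,-0.72,-0.84,-0.96,-1.08,-1.2]}'
python3 -m inch '{"travel":[[0,0,0],[0,0,0],[0,0,0],[0,0,0],[0,0,0],[0,0,0]],"spin":[-0.12,-0.24,-0.36,-0.36,-0.36,-0.36]}'
cat > b.py <<'E'
from h import *
import sys
pic,d,W=wcloud(); np.save("w3.npy",W); cv2.imwrite(f"pics/{sys.argv[1]}.png",pic[...,::-1])
goto([.511,.186,.25],-.09)
p=pic.astype(int); z=W[...,2]
m=(p[...,2]>p[...,0]+25)&(z>.185)&(z<.21)&(abs(W[...,0]-.51)<.06)&(abs(W[...,1]-.186)<.16)
T=W[m]; print(len(T),"ztop",np.percentile(T[:,2],[5,50,95])); c=np.median(T[:,:2],0)
v=np.linalg.svd(T[:,:2]-T[:,:2].mean(0),full_matrices=False)[2][0]; v*=np.sign(v[1]); n=np.array([v[1],-v[0]])
a=(T[:,:2]-c)@v; b=(T[:,:2]-c)@n
print("dir",v,"yaw n",np.arctan2(n[1],n[0]),"mid",c+v*(np.percentile(a,.5)+np.percentile(a,99.5))/2+n*b.mean(),"len",np.ptp(a),"thick",np.percentile(b,[2,98]))
E
python3 b.py w3
```

```text
t: 3.88
tool_pos: [0.5105, 0.1121, 0.3603]
orientation: [2.656, 1.673, 0.007]
force: [0.2, -1.1, 0.2]
opening: 0.0929
gripper_force: 0.0
t: 4.38
tool_pos: [0.5102, 0.1106, 0.3585]
orientation: [2.324, 2.112, 0.003]
force: [0.7, -1.3, -0.2]
opening: 0.0928
gripper_force: 0.0
pos [0.51   0.1107 0.3582] yaw -0.0948 q6 0.21 travel [ 0.075  -0.0063  0.1082] spin -0.0048 or 3.1368
1471 ztop [0.19234091 0.19437466 0.19577624]
dir [0.08544125 0.99634321] yaw n -0.08554554990942487 mid [0.51259953 0.1861867 ] len 0.22408017378850914 thick [-0.00348357  0.00360154]
```

View pics/w3.png

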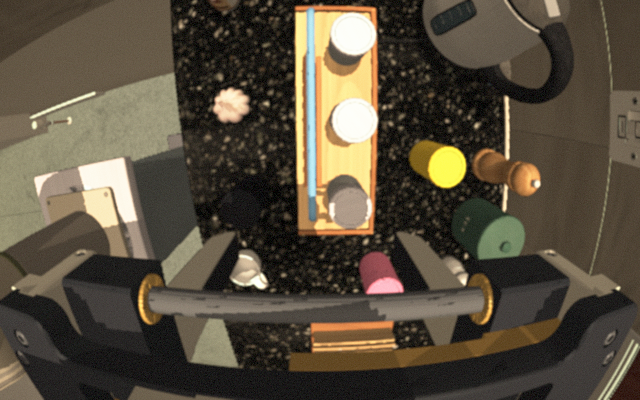

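The board's top edge runs from (312,10) to (312,218), with the tins at (352,35), (355,120) and (350,205). Its middle measures (0.5126, 0.1862) at z 0.194. That fits the text's height of 0.195 and the top camera's fix. I'll go down over it and pinch it.

```bash
python3 -m inch '{"travel":[[0.035,-0.002,0],[0.0755,-0.0045,0],[0.0755,-0.0045,0.03],[0.0755,-0.0045,0.06],[0.0755,-0.0045,0.085],[0.0755,-0.0045,0.105],[0.0755,-0.0045,0.105],[0.0755,-0.0045,0.105]],"spin":[0,-0.009,-0.009,-0.009,-0.009,-0.009,-0.009,-0.009]}'
python3 - <<'E'
from h import *
goto([.5126,.1862,.177],-.0855)
W=np.load("w3.npy"); Z=W[...,2]
for c in ((.575,.287),(.566,.173),(.552,.056)):
    c=np.array(c)
    Q=W[(Z>.104)&(Z<.116)&(np.linalg.norm(W[...,:2]-c,axis=-1)<.045)]
    h=cv2.minEnclosingCircle(Q[:,:2].astype(np.float32)); print(len(Q),np.median(Q[:,2]),Q[:,:2].mean(0),h)
W=np.load("w2.npy"); Q=W[(W[...,0]>.44)&(W[...,0]<.66)&(W[...,1]>-.30)&(W[...,1]<-.22)&(W[...,2]>.055)]
from scipy.optimize import minimize_scalar
c=np.array([.551,-.259])
L=(Q[:,:2]-c)@np.array([.07,.9975]); S=(Q[:,:2]-c)@np.array([.9975,-.07]); k=L>0
print("fit slopes",np.polyfit(S[k],L[k],1),np.polyfit(S[~k],L[~k],1),"ends",np.percentile(S,[.5,99.5]))
E
```

```text
t: 5.1
tool_pos: [0.5114, 0.1866, 0.2516]
orientation: [-2.311, -2.127, 0.003]
force: [0.4, -0.0, 0.7]
opening: 0.0928
gripper_force: 0.0
pos [0.5114 0.1866 0.2516] yaw -0.0831 q6 0.34 travel [-0.0002  0.0014  0.0746] spin 0.0024 or -3.1392
1567 0.10855932249007041 [0.57472028 0.28709226] ((0.5754503011703491, 0.28793686628341675), 0.030657265335321426)
1648 0.10852095917248829 [0.56630911 0.17335978] ((0.5668284296989441, 0.17304839193820953), 0.030344363301992416)
1444 0.10851961250524023 [0.55212976 0.05700008] ((0.5524517297744751, 0.05608746409416199), 0.030619174242019653)
fit slopes [-0.04380046  0.01611332] [ 0.09710809 -0.01773731] ends [-0.06839327  0.06953549]
```

```bash
python3 -m inch '{"travel":[[0,0.0012,0.02],[0,0.0012,0.045],[0,0.0012,0.065],[0,0.0012,0.075],[0,0.0012,0.075],[0,0.0012,0.075]],"spin":[0,0,0,0,0,0]}'
python3 -m inch '{"travel":[[0,0,0],[0,0,0],[0,0,0],[0,0,0],[0,0,0],[0,0,0],[0,0,0],[0,0,0],[0,0,0],[0,0,0]],"spin":[0,0,0,0,0,0,0,0,0,0]}' 1 35
python3 - <<'E'
from h import *
W=np.load("w2.npy")
Z=W[...,2]; Q=W[(W[...,0]>.44)&(W[...,0]<.66)&(W[...,1]>-.33)&(W[...,1]<-.17)&(Z>.006)&(Z<.015)]
print("foot",cv2.minAreaRect(Q[:,:2].astype(np.float32)))
Q=W[(W[...,0]>.44)&(W[...,0]<.66)&(W[...,1]>-.33)&(W[...,1]<-.17)&(Z>.03)]
print("walls",cv2.minAreaRect(Q[:,:2].astype(np.float32)))
E
```

```text
t: 5.6
tool_pos: [0.5138, 0.187, 0.1787]
orientation: [2.31, 2.128, 0.002]
force: [0.0, 0.1, 0.4]
opening: 0.0927
gripper_force: 0.0
t: 6.43
tool_pos: [0.513, 0.187, 0.1771]
orientation: [-2.309, -2.13, 0.0]
force: [0.7, -1.2, -1.0]
opening: 0.031
gripper_force: 0.0
foot ((0.55130934715271, -0.25888270139694214), (0.0906313806772232, 0.17042599618434906), 85.78756713867188)
walls ((0.5510095953941345, -0.25309431552886963), (0.16332587599754333, 0.1610039472579956), 86.59725189208984)
```

The foot's outline fit gives the stand at (0.5513, -0.2589), direction -0.0735 rad, with size 90.6 x 170.4 mm against the given 90 x 170. The fingers are still closing.

```bash
python3 -m inch '{"travel":[[0,0,0],[0,0,0],[0,0,0],[0,0,0],[0,0,0],[0,0,0],[0,0,0]],"spin":[0,0,0,0,0,0,0]}'
python3 -m inch '{"travel":[[0,0,-0.003],[0,0,-0.01],[0,0,-0.02],[0,0,-0.03],[0,0,-0.045],[0,0,-0.065],[0,0,-0.095],[0,0,-0.125],[0,0,-0.14],[0,0,-0.14]],"spin":[0,0,0,0,0,0,0,0,0,0]}'
python3 - <<'E'
from h import *
pic,d,W=wcloud(); cv2.imwrite("pics/w4.png",pic[...,::-1])
print(robot.read_state()["force"])
goto([.5513,-.2589,.32],np.pi/2-.0735)
E
```

```text
t: 7.02
tool_pos: [0.513, 0.187, 0.1771]
orientation: [-2.31, -2.13, 0.0]
force: [-0.7, 0.8, -0.0]
opening: 0.0086
gripper_force: 35.0
t: 7.85
tool_pos: [0.5149, 0.1875, 0.3236]
orientation: [2.306, 2.127, 0.013]
force: [-0.0, 0.5, -2.2]
opening: 0.0085
gripper_force: 35.0
[ 0.63414778 -0.45093233 -4.90236404]
pos [0.5142 0.1874 0.3205] yaw -0.0809 q6 0.34 travel [-0.4418  0.073  -0.    ] spin 1.5634 or -1.5782
```

View pics/w4.png

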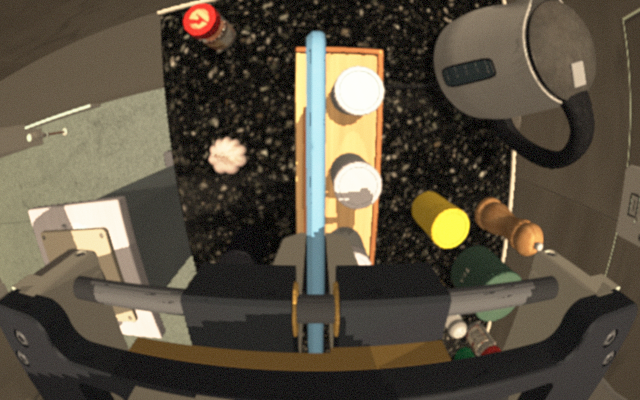

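The board hangs straight in the jaws (blue line at column 315) and the opening is 8.5 mm. The tins stand undisturbed behind it. Now I'll carry it over the stand.

```bash
python3 -m inch '{"travel":[[-0.015,0.002,0],[-0.045,0.007,0],[-0.075,0.012,0],[-0.105,0.017,0],[-0.135,0.022,0],[-0.165,0.027,0],[-0.195,0.032,0],[-0.225,0.037,0],[-0.255,0.042,0],[-0.285,0.047,0]],"spin":[0.05,0.15,0.25,0.35,0.45,0.55,0.65,0.75,0.85,0.95]}'
python3 - <<'E'
from h import *
goto([.5513,-.2589,.32],np.pi/2-.0735)
E
```

```text
t: 8.73
tool_pos: [0.5359, -0.1021, 0.315]
orientation: [-3.028, -0.83, 0.004]
force: [0.4, -1.6, -2.9]
opening: 0.0087
gripper_force: 35.0
pos [ 0.5359 -0.1021  0.315 ] yaw -1.0359 q6 0.75 travel [-0.0667  0.1427 -0.0052] spin 0.6084 or -2.5332
```

```bash
python3 -m inch '{"travel":[[-0.014,0.03,0],[-0.027,0.057,0],[-0.04,0.085,-0.005],[-0.053,0.113,-0.005],[-0.06,0.13,-0.005],[-0.065,0.139,-0.005],[-0.0667,0.1427,-0.005],[-0.0667,0.1427,-0.005],[-0.0667,0.1427,-0.005],[-0.0667,0.1427,-0.005]],"spin":[0.1,0.2,0.3,0.4,0.5,0.57,0.608,0.608,0.608,0.608]}'
python3 -m inch '{"travel":[[0,0,0],[0,0,0],[0,0,0],[0,0,0]],"spin":[0,0,0,0]}'
python3 - <<'E'
from h import *
goto([.5513,-.2589,.178],np.pi/2-.0735)
pic,d,W=cloud("top"); p=pic.astype(int)
m=(p[...,2]>p[...,0]+30)&(abs(W[...,0]-.55)<.15)&(abs(W[...,1]+.26)<.06)&(W[...,2]>.12)
T=W[m]; print(len(T),np.percentile(T,[2,50,98],axis=0)); T=T[T[:,2]>.315]
print(T.mean(0),np.linalg.svd(T[:,:2]-T[:,:2].mean(0),full_matrices=False)[2][0], np.percentile(T,[1,99],axis=0))
wp,d,W=wcloud(); p=wp.astype(int)
m=(p[...,2]>p[...,0]+25)&(W[...,2]>.32)&(W[...,2]<.36)&(abs(W[...,1]+.26)<.05); T=W[m]
if len(T)>20: print("wrist",len(T),T.mean(0),np.linalg.svd(T[:,:2]-T[:,:2].mean(0),full_matrices=False)[2][0])
cv2.imwrite("pics/w5.png",wp[...,::-1])
E
```

```text
t: 9.57
tool_pos: [0.5527, -0.2569, 0.321]
orientation: [-3.139, 0.104, 0.002]
force: [-0.2, -0.3, -2.9]
opening: 0.0083
gripper_force: 35.0
t: 9.9
tool_pos: [0.5531, -0.2572, 0.3223]
orientation: [3.14, -0.106, 0.0]
force: [-0.2, 0.3, -3.1]
opening: 0.0082
gripper_force: 35.0
pos [ 0.5531 -0.2572  0.3223] yaw -1.6383 q6 1.12 travel [-0.0017  0.0018  0.1443] spin 0.0060 or -3.1356
314 [[ 0.49654834 -0.26495952  0.18097244]
 [ 0.63914321 -0.25886264  0.30600358]
 [ 0.66245076 -0.25231392  0.34250231]]
[ 0.62057677 -0.25905656  0.33532431] [-0.99872401  0.05050109] [[ 0.49396531 -0.26576749  0.31591633]
 [ 0.66312441 -0.24913396  0.34505343]]
wrist 5024 [ 0.60142    -0.26050686  0.33915575] [-0.9976757   0.06814102]
```

View pics/w5.png

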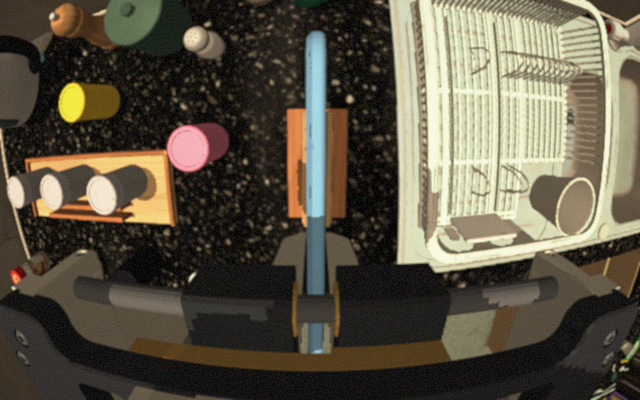

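The board, at columns 305-327, hangs square over the stand at (317,165). I'll correct 1.8 mm and 0.006 rad, then lower it.

```bash
python3 -m inch '{"travel":[[-0.0017,0.0018,0.015],[-0.0017,0.0018,0.035],[-0.0017,0.0018,0.06],[-0.0017,0.0018,0.075],[-0.0017,0.0018,0.083],[-0.0017,0.0018,0.083],[-0.0017,0.0018,0.083],[-0.0017,0.0018,0.083]],"spin":[0.006,0.006,0.006,0.006,0.006,0.006,0.006,0.006]}'
python3 - <<'E'
from h import *
goto([.5513,-.2589,.178],np.pi/2-.0735)
E
python3 -m inch '{"travel":[[0,0,0.004],[0,0,0.01],[0,0,0.016],[0,0,0.022],[0,0,0.028],[0,0,0.034],[0,0,0.038],[0,0,0.038]],"spin":[0,0,0,0,0,0,0,0]}'
```

```text
t: 10.67
tool_pos: [0.5519, -0.2597, 0.241]
orientation: [3.138, -0.116, 0.004]
force: [0.6, -0.1, -3.7]
opening: 0.0084
gripper_force: 35.0
pos [ 0.5519 -0.2597  0.241 ] yaw -1.6450 q6 1.12 travel [-0.0008 -0.0008  0.063 ] spin -0.0007 or 3.1409
t: 11.33
tool_pos: [0.5505, -0.2589, 0.1994]
orientation: [-3.138, 0.117, 0.003]
force: [0.4, 0.5, -3.2]
opening: 0.0081
gripper_force: 35.0
```

```bash
python3 -m inch '{"travel":[[0,0,0.004],[0,0,0.008],[0,0,0.012],[0,0,0.016],[0,0,0.019],[0,0,0.021],[0,0,0.0225],[0,0,0.0225],[0,0,0.0225]],"spin":[0,0,0,0,0,0,0,0,0]}'
```

```text
t: 12.08
tool_pos: [0.5512, -0.2593, 0.1787]
orientation: [3.139, -0.116, 0.0]
force: [-0.6, -0.8, -2.8]
opening: 0.0084
gripper_force: 35.0
```

```bash
python3 -m inch '{"travel":[[0,0,0.001],[0,0,0.002],[0,0,0.003],[0,0,0.003],[0,0,0.003]],"spin":[0,0,0,0,0]}'
```

```text
t: 12.5
tool_pos: [0.5516, -0.2595, 0.1771]
orientation: [3.139, -0.116, 0.002]
force: [-3.2, 1.0, 6.1]
opening: 0.0084
gripper_force: 35.0
```

The board is on the slot floor (the vertical force swung by 9 N at z 0.177). Releasing and rising.

```bash
python3 -m inch '{"travel":[[0,0,0],[0,0,0],[0,0,0],[0,0,0],[0,0,0],[0,0,0]],"spin":[0,0,0,0,0,0]}' 0
python3 -m inch '{"travel":[[0,0,-0.01],[0,0,-0.03],[0,0,-0.06],[0,0,-0.09],[0,0,-0.12],[0,0,-0.12]],"spin":[0,0,0,0,0,0]}'
python3 - <<'E'
from h import *
pic,d,W=wcloud(); p=pic.astype(int)
m=(p[...,2]>p[...,0]+25)&(W[...,2]>.15)&(W[...,2]<.23)&(abs(W[...,1]+.26)<.05); T=W[m]
print(len(T),np.percentile(T[:,2],[50,98])); T=T[T[:,2]>.185]; print(T.mean(0),np.linalg.svd(T[:,:2]-T[:,:2].mean(0),full_matrices=False)[2][0],np.percentile(T,[1,99],axis=0))
cv2.imwrite("pics/w6.png",pic[...,::-1])
c,d,W=cloud("top"); Z=W[...,2]
for a in ((.5755,.2875),(.5667,.1732),(.5523,.0562)):
    Q=W[(Z>.10)&(Z<.118)&(np.linalg.norm(W[...,:2]-np.array(a),axis=-1)<.045)]
    print(len(Q),np.median(Q[:,2]),cv2.minEnclosingCircle(Q[:,:2].astype(np.float32)))
goto([.5755,.2875,.22],-.1)
E
```

```text
t: 13.0
tool_pos: [0.5512, -0.2592, 0.1755]
orientation: [-3.139, 0.117, 0.0]
force: [0.3, -0.0, 0.0]
opening: 0.0437
gripper_force: 0.0
t: 13.5
tool_pos: [0.5535, -0.2606, 0.3047]
orientation: [3.134, -0.116, 0.016]
force: [1.3, -0.7, 0.9]
opening: 0.0838
gripper_force: 0.0
1862 [0.19433557 0.19599181]
[ 0.57309642 -0.26104877  0.19407876] [-0.99715307  0.07540393] [[ 0.46344364 -0.27029819  0.1885373 ]
 [ 0.66218905 -0.25039604  0.19620982]]
375 0.10968207416953275 ((0.5756049752235413, 0.288063108921051), 0.03077194094657898)
372 0.10930925451620555 ((0.567875325679779, 0.17325186729431152), 0.03047063574194908)
382 0.10951850383267656 ((0.552892804145813, 0.05538586899638176), 0.030430737882852554)
pos [ 0.5521 -0.2598  0.2986] yaw -1.6450 q6 1.12 travel [-0.0175 -0.5477  0.0774] spin -1.5450 or 1.5966
```

View pics/w6.png

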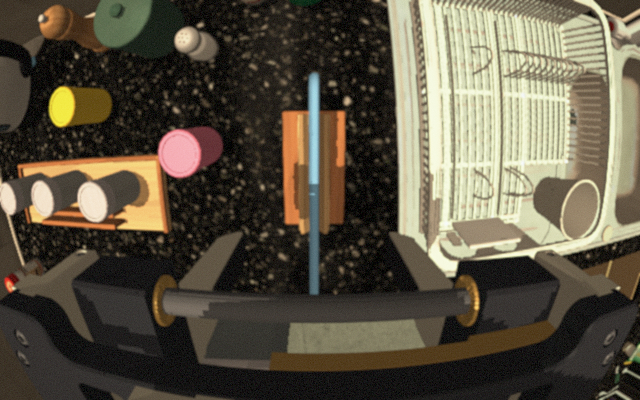

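The board stands in the slot at (315,180), top at z 0.194, aligned with the stand and released. The tins haven't moved. Before choosing the jaw direction I'll check the clearance around the tins.

Run:
```python
from h import *
W=np.concatenate([np.load("top.npy").reshape(-1,3),np.load("w3.npy").reshape(-1,3)])
for n,c in (("a",(.5755,.2875)),("b",(.567,.173)),("c",(.5525,.056))):
    for nm,y in (("jaws x",-.1),("jaws y",-1.67)):
        yv=np.array([np.cos(y),np.sin(y)]);xv=np.array([-yv[1],yv[0]])
        D=W[:,:2]-np.array(c); a=D@xv; b=D@yv
        k=(W[:,2]>.12)&(abs(a)<.13)&(abs(b)<.13)&(W[:,2]<.3)
        # body 75x188 (+cam), margins
        k&=~((abs(W[:,0]-.512)<.04)&(W[:,1]<.32)) # board, gone
        print(n,nm,len(W[k]), np.round(np.percentile(np.c_[a,b,W[:,2]][k],[5,50,95],axis=0),3).tolist() if k.sum() else "")
```

```text
a jaws x 197 [[0.037, 0.125, 0.121], [0.049, 0.128, 0.13], [0.074, 0.13, 0.144]]
a jaws y 192 [[0.126, -0.073, 0.121], [0.128, -0.049, 0.13], [0.13, -0.037, 0.144]]
b jaws x 0 
b jaws y 0 
c jaws x 0 
c jaws y 0
```

Jaws along x is clear: the kettle starts 125 mm from tin a's axis and the body reaches 94 mm. Going to the left tin.

```bash
python3 -m inch '{"travel":[[-0.001,-0.035,0],[-0.002,-0.075,0],[-0.003,-0.115,0],[-0.004,-0.155,0],[-0.006,-0.195,0],[-0.008,-0.235,0],[-0.010,-0.275,0],[-0.012,-0.315,0],[-0.014,-0.355,0],[-0.015,-0.395,0]],"spin":[-0.1,-0.22,-0.34,-0.46,-0.58,-0.70,-0.82,-0.94,-1.06,-1.18]}' 0
python3 - <<'E'
from h import *
goto([.5755,.2878,.22],-.1)
E
```

```text
t: 14.43
tool_pos: [0.5644, 0.1377, 0.2942]
orientation: [-2.668, -1.657, 0.003]
force: [0.5, 0.1, -0.2]
opening: 0.093
gripper_force: 0.0
pos [0.5644 0.1377 0.2942] yaw -0.4591 q6 0.61 travel [ 0.1396 -0.0564  0.0741] spin -0.3591 or 2.7825
```

```bash
python3 -m inch '{"travel":[[0.035,-0.014,0],[0.07,-0.028,0],[0.105,-0.042,0.02],[0.1396,-0.0564,0.04],[0.1396,-0.0564,0.074],[0.1396,-0.0564,0.074],[0.1396,-0.0564,0.074],[0.1396,-0.0564,0.074]],"spin":[-0.11,-0.22,-0.33,-0.359,-0.359,-0.359,-0.359,-0.359]}'
python3 - <<'E'
from h import *
goto([.5755,.2878,.075],-.1)
E
```

```text
t: 15.1
tool_pos: [0.5777, 0.2849, 0.2223]
orientation: [2.337, 2.099, -0.001]
force: [-0.2, -1.1, 1.0]
opening: 0.0929
gripper_force: 0.0
pos [0.5777 0.2849 0.2223] yaw -0.1070 q6 0.49 travel [ 0.0028 -0.0024  0.1473] spin -0.0070 or 3.1345
```

```bash
python3 -m inch '{"travel":[[0.0028,-0.0024,0.03],[0.0028,-0.0024,0.065],[0.0028,-0.0024,0.1],[0.0028,-0.0024,0.125],[0.0028,-0.0024,0.14],[0.0028,-0.0024,0.147],[0.0028,-0.0024,0.147],[0.0028,-0.0024,0.147],[0.0028,-0.0024,0.147]],"spin":[-0.007,-0.007,-0.007,-0.007,-0.007,-0.007,-0.007,-0.007,-0.007]}'
python3 -m inch '{"travel":[[0,0,0],[0,0,0],[0,0,0],[0,0,0],[0,0,0],[0,0,0],[0,0,0],[0,0,0],[0,0,0],[0,0,0]],"spin":[0,0,0,0,0,0,0,0,0,0]}' 1 35
```

```text
t: 15.85
tool_pos: [0.5775, 0.2891, 0.0777]
orientation: [2.328, 2.107, 0.006]
force: [0.5, 0.4, -0.2]
opening: 0.0933
gripper_force: 0.0
t: 16.68
tool_pos: [0.5756, 0.2889, 0.0747]
orientation: [-2.329, -2.109, -0.0]
force: [-0.6, -0.4, 2.1]
opening: 0.06
gripper_force: 35.0
```

Gripped at 60 mm. Now I'll lift 60 mm, hold and weigh.

```bash
cat > f.py <<'E'
from h import *
s=robot.read_state(); print("F",s["force"],"z",s["tool_pos"],"open",s["opening"])
E
python3 -m inch '{"travel":[[0,0,-0.004],[0,0,-0.012],[0,0,-0.025],[0,0,-0.04],[0,0,-0.053],[0,0,-0.06],[0,0,-0.06],[0,0,-0.06],[0,0,-0.06],[0,0,-0.06]],"spin":[0,0,0,0,0,0,0,0,0,0]}'
for i in 1 2 3; do python3 -m inch '{"travel":[[0,0,0],[0,0,0]],"spin":[0,0]}' >/dev/null; python3 f.py; done
```

```text
t: 17.52
tool_pos: [0.5749, 0.2886, 0.1334]
orientation: [-2.328, -2.108, 0.003]
force: [-0.2, 0.1, -1.5]
opening: 0.0596
gripper_force: 35.0
F [ 0.94496158 -0.49486274 -1.82485467] z [0.57514721 0.28870986 0.13376686] open 0.05976327673677993
F [-0.44666163  0.808911   -2.14472287] z [0.57544677 0.28883222 0.1342971 ] open 0.059676633515665226
F [ 0.56901456  0.52322229 -1.12990854] z [0.57558914 0.28888272 0.13460503] open 0.05993292454805227
```

About 1.7 N, so a light one. I'll set it back, rise and go to the middle tin.

```bash
python3 -m inch '{"travel":[[0,0,0.012],[0,0,0.027],[0,0,0.04],[0,0,0.05],[0,0,0.056],[0,0,0.059],[0,0,0.0602],[0,0,0.0602],[0,0,0.0602]],"spin":[0,0,0,0,0,0,0,0,0]}'
python3 -m inch '{"travel":[[0,0,0],[0,0,0],[0,0,0]],"spin":[0,0,0]}'
python3 -m inch '{"travel":[[0,0,0],[0,0,0],[0,0,0],[0,0,0],[0,0,0],[0,0,0]],"spin":[0,0,0,0,0,0]}' 0
python3 -m inch '{"travel":[[0,0,-0.02],[0,0,-0.05],[0,0,-0.085],[0,0,-0.115],[0,0,-0.13],[0,0,-0.13],[0,0,-0.13]],"spin":[0,0,0,0,0,0,0]}'
python3 - <<'E'
from h import *
goto([.567,.173,.075],-.1)
pic,d,W=cloud("top")
Z=W[...,2];Q=W[(Z>.10)&(Z<.118)&(np.linalg.norm(W[...,:2]-np.array([.567,.173]),axis=-1)<.04)];print(len(Q),cv2.minEnclosingCircle(Q[:,:2].astype(np.float32)))
E
```

```text
t: 18.77
tool_pos: [0.5758, 0.289, 0.0747]
orientation: [2.328, 2.109, 0.001]
force: [-0.5, 0.0, -0.7]
opening: 0.0598
gripper_force: 35.0
t: 19.02
tool_pos: [0.5758, 0.289, 0.0747]
orientation: [2.328, 2.109, 0.001]
force: [-0.2, 0.1, 0.3]
opening: 0.0599
gripper_force: 35.0
t: 19.52
tool_pos: [0.5756, 0.2889, 0.0744]
orientation: [-2.329, -2.109, -0.0]
force: [-0.7, 0.5, 0.1]
opening: 0.0919
gripper_force: 0.0
t: 20.1
tool_pos: [0.5762, 0.2892, 0.2055]
orientation: [2.328, 2.108, 0.004]
force: [-0.3, 0.2, -1.0]
opening: 0.0928
gripper_force: 0.0
pos [0.5762 0.2892 0.2055] yaw -0.0990 q6 0.48 travel [-0.1167  0.002   0.1304] spin 0.0010 or -3.1406
371 ((0.5678814649581909, 0.17342506349086761), 0.03068612515926361)
```

```bash
python3 -m inch '{"travel":[[-0.03,0.001,0],[-0.065,0.0015,0],[-0.1,0.002,0],[-0.1165,0.002,0],[-0.1165,0.002,0],[-0.1165,0.002,0.03],[-0.1165,0.002,0.065],[-0.1165,0.002,0.1],[-0.1165,0.002,0.12],[-0.1165,0.002,0.1305]],"spin":[0,0,0,0,0,0,0,0,0,0]}'
python3 -m inch '{"travel":[[0,0,0],[0,0,0],[0,0,0],[0,0,0],[0,0,0],[0,0,0],[0,0,0],[0,0,0],[0,0,0],[0,0,0]],"spin":[0,0,0,0,0,0,0,0,0,0]}' 1 35
python3 -m inch '{"travel":[[0,0,-0.004],[0,0,-0.012],[0,0,-0.025],[0,0,-0.04],[0,0,-0.053],[0,0,-0.06],[0,0,-0.06],[0,0,-0.06],[0,0,-0.06],[0,0,-0.06]],"spin":[0,0,0,0,0,0,0,0,0,0]}'
for i in 1 2 3; do python3 -m inch '{"travel":[[0,0,0],[0,0,0]],"spin":[0,0]}' >/dev/null; python3 f.py; done
```

```text
t: 20.98
tool_pos: [0.562, 0.1727, 0.0678]
orientation: [-2.325, -2.106, 0.012]
force: [0.5, 0.2, -0.0]
opening: 0.0932
gripper_force: 0.0
t: 21.82
tool_pos: [0.5672, 0.173, 0.0756]
orientation: [2.328, 2.108, 0.004]
force: [-0.1, 0.1, 6.1]
opening: 0.0594
gripper_force: 35.0
t: 22.65
tool_pos: [0.5653, 0.1726, 0.1327]
orientation: [-2.328, -2.108, 0.003]
force: [0.0, 0.8, -4.6]
opening: 0.0594
gripper_force: 35.0
F [ 0.31513364  1.31953748 -5.53544197] z [0.5655799  0.17263685 0.13308018] open 0.05975158468176761
F [-0.0834695   0.77417005 -5.29737869] z [0.56593992 0.17271118 0.13366442] open 0.059438941224490394
F [-0.16902868 -0.68732766 -5.43638092] z [0.56604148 0.17277028 0.13391766] open 0.059704640178807666
```

5.4 N, so the middle tin is the heavy one. I'll set it back and heft the right one too.

```bash
python3 -m inch '{"travel":[[0,0,0.012],[0,0,0.027],[0,0,0.04],[0,0,0.05],[0,0,0.056],[0,0,0.059],[0,0,0.0602],[0,0,0.0602],[0,0,0.0602]],"spin":[0,0,0,0,0,0,0,0,0]}'
python3 -m inch '{"travel":[[0,0,0],[0,0,0],[0,0,0]],"spin":[0,0,0]}'
python3 -m inch '{"travel":[[0,0,0],[0,0,0],[0,0,0],[0,0,0],[0,0,0],[0,0,0]],"spin":[0,0,0,0,0,0]}' 0
python3 -m inch '{"travel":[[0,0,-0.02],[0,0,-0.05],[0,0,-0.085],[0,0,-0.115],[0,0,-0.13],[0,0,-0.13],[0,0,-0.13]],"spin":[0,0,0,0,0,0,0]}'
python3 - <<'E'
from h import *
goto([.5526,.0558,.075],-.1)
pic,d,W=cloud("top");Z=W[...,2]
for c in ((.567,.173),(.5526,.0558)):
    Q=W[(Z>.10)&(Z<.118)&(np.linalg.norm(W[...,:2]-np.array(c),axis=-1)<.04)];print(len(Q),cv2.minEnclosingCircle(Q[:,:2].astype(np.float32)))
E
```

```text
t: 23.9
tool_pos: [0.5664, 0.1729, 0.0752]
orientation: [2.328, 2.109, 0.001]
force: [-5.7, -1.2, 6.4]
opening: 0.0596
gripper_force: 35.0
t: 24.15
tool_pos: [0.5664, 0.1729, 0.0752]
orientation: [2.328, 2.109, 0.001]
force: [-5.8, -1.6, 6.4]
opening: 0.0602
gripper_force: 35.0
t: 24.65
tool_pos: [0.5662, 0.1727, 0.0737]
orientation: [2.329, 2.109, 0.0]
force: [0.9, 0.2, -0.6]
opening: 0.0914
gripper_force: 0.0
t: 25.23
tool_pos: [0.5668, 0.1729, 0.2047]
orientation: [2.328, 2.108, 0.003]
force: [-0.2, 0.8, -0.5]
opening: 0.0928
gripper_force: 0.0
pos [0.5668 0.1729 0.2047] yaw -0.0990 q6 0.31 travel [-0.118  -0.0028  0.1296] spin 0.0010 or -3.1406
104 ((0.5659893751144409, 0.17139634490013123), 0.028738413006067276)
381 ((0.5529990792274475, 0.05595914274454117), 0.030142799019813538)
```

```bash
python3 -m inch '{"travel":[[-0.03,-0.001,0],[-0.065,-0.002,0],[-0.1,-0.0028,0],[-0.118,-0.0028,0],[-0.118,-0.0028,0],[-0.118,-0.0028,0.03],[-0.118,-0.0028,0.065],[-0.118,-0.0028,0.1],[-0.118,-0.0028,0.12],[-0.118,-0.0028,0.129]],"spin":[0,0,0,0,0,0,0,0,0,0]}'
python3 -m inch '{"travel":[[0,0,0],[0,0,0],[0,0,0],[0,0,0]],"spin":[0,0,0,0]}'
python3 -m inch '{"travel":[[0,0,0],[0,0,0],[0,0,0],[0,0,0],[0,0,0],[0,0,0],[0,0,0],[0,0,0],[0,0,0],[0,0,0]],"spin":[0,0,0,0,0,0,0,0,0,0]}' 1 35
python3 -m inch '{"travel":[[0,0,-0.004],[0,0,-0.012],[0,0,-0.025],[0,0,-0.04],[0,0,-0.053],[0,0,-0.06],[0,0,-0.06],[0,0,-0.06],[0,0,-0.06],[0,0,-0.06]],"spin":[0,0,0,0,0,0,0,0,0,0]}'
for i in 1 2 3; do python3 -m inch '{"travel":[[0,0,0],[0,0,0]],"spin":[0,0]}' >/dev/null; python3 f.py; done
```

```text
t: 26.12
tool_pos: [0.5474, 0.0564, 0.0686]
orientation: [-2.324, -2.105, 0.01]
force: [-0.7, -0.2, 0.1]
opening: 0.0928
gripper_force: 0.0
t: 26.45
tool_pos: [0.5532, 0.0558, 0.0768]
orientation: [2.327, 2.107, 0.004]
force: [0.5, 0.1, 0.4]
opening: 0.0926
gripper_force: 0.0
t: 27.28
tool_pos: [0.5519, 0.0556, 0.0749]
orientation: [2.328, 2.109, 0.001]
force: [0.5, -0.5, 0.5]
opening: 0.0595
gripper_force: 35.0
t: 28.12
tool_pos: [0.5509, 0.0556, 0.1336]
orientation: [-2.328, -2.108, 0.002]
force: [0.4, -0.4, -3.2]
opening: 0.0595
gripper_force: 35.0
F [-0.4560438   0.04598832 -3.34222739] z [0.55112747 0.05561542 0.13396048] open 0.059769552700511264
F [ 0.26508581 -0.75820148 -2.9304822 ] z [0.55147974 0.05557621 0.1344501 ] open 0.05959201154411437
F [ 0.37610518 -0.70430668 -2.64597474] z [0.55159406 0.0556263  0.13467761] open 0.05943028221842602
```

About 2.9 N, light. I'll set it back and return to the middle tin.

```bash
python3 -m inch '{"travel":[[0,0,0.012],[0,0,0.027],[0,0,0.04],[0,0,0.05],[0,0,0.056],[0,0,0.059],[0,0,0.0602],[0,0,0.0602],[0,0,0.0602]],"spin":[0,0,0,0,0,0,0,0,0]}'
python3 -m inch '{"travel":[[0,0,0],[0,0,0],[0,0,0]],"spin":[0,0,0]}'
python3 -m inch '{"travel":[[0,0,0],[0,0,0],[0,0,0],[0,0,0],[0,0,0],[0,0,0]],"spin":[0,0,0,0,0,0]}' 0
python3 -m inch '{"travel":[[0,0,-0.02],[0,0,-0.05],[0,0,-0.085],[0,0,-0.115],[0,0,-0.13],[0,0,-0.13],[0,0,-0.13]],"spin":[0,0,0,0,0,0,0]}'
python3 - <<'E'
from h import *
goto([.5667,.173,.075],-.1)
pic,d,W=cloud("top");Z=W[...,2]
for c in ((.5755,.288),(.567,.173),(.5526,.0558)):
    Q=W[(Z>.10)&(Z<.118)&(np.linalg.norm(W[...,:2]-np.array(c),axis=-1)<.04)];print(len(Q),cv2.minEnclosingCircle(Q[:,:2].astype(np.float32)))
E
```

```text
t: 29.37
tool_pos: [0.5519, 0.0556, 0.0749]
orientation: [2.328, 2.109, 0.001]
force: [-1.6, 0.8, -0.5]
opening: 0.0598
gripper_force: 35.0
t: 29.62
tool_pos: [0.5519, 0.0556, 0.0749]
orientation: [2.328, 2.109, 0.001]
force: [-1.7, -0.3, 0.7]
opening: 0.06
gripper_force: 35.0
t: 30.12
tool_pos: [0.5517, 0.0556, 0.0745]
orientation: [2.329, 2.109, 0.0]
force: [-0.2, 0.2, 0.5]
opening: 0.092
gripper_force: 0.0
t: 30.7
tool_pos: [0.5523, 0.0556, 0.2055]
orientation: [2.327, 2.108, 0.003]
force: [-0.1, 0.8, 0.0]
opening: 0.093
gripper_force: 0.0
pos [0.5523 0.0556 0.2055] yaw -0.0990 q6 0.11 travel [0.1182 0.0024 0.1305] spin 0.0010 or -3.1406
372 ((0.5758668184280396, 0.28861862421035767), 0.03053472191095352)
227 ((0.5666692852973938, 0.17469263076782227), 0.030011292546987534)
20 ((0.5498195290565491, 0.06209966912865639), 0.016911450773477554)
```

```bash
python3 -m inch '{"travel":[[0.03,0.001,0],[0.065,0.002,0],[0.1,0.0024,0],[0.118,0.0024,0],[0.118,0.0024,0],[0.118,0.0024,0.03],[0.118,0.0024,0.065],[0.118,0.0024,0.1],[0.118,0.0024,0.12],[0.118,0.0024,0.1305]],"spin":[0,0,0,0,0,0,0,0,0,0]}'
python3 -m inch '{"travel":[[0,0,0],[0,0,0],[0,0,0],[0,0,0]],"spin":[0,0,0,0]}'
python3 -m inch '{"travel":[[0,0,0],[0,0,0],[0,0,0],[0,0,0],[0,0,0],[0,0,0],[0,0,0],[0,0,0],[0,0,0],[0,0,0]],"spin":[0,0,0,0,0,0,0,0,0,0]}' 1 40
python3 -m inch '{"travel":[[0,0,-0.004],[0,0,-0.012],[0,0,-0.025],[0,0,-0.045],[0,0,-0.065],[0,0,-0.085],[0,0,-0.095],[0,0,-0.101],[0,0,-0.101],[0,0,-0.101]],"spin":[0,0,0,0,0,0,0,0,0,0]}'
python3 -m inch '{"travel":[[0,0,0],[0,0,0],[0,0,0],[0,0,0],[0,0,0],[0,0,0],[0,0,0],[0,0,0],[0,0,0],[0,0,0]],"spin":[0,0,0,0,0,0,0,0,0,0]}'
python3 - <<'E'
from h import *
exec(open("f.py").read())
pic,d,W=cloud("scene"); cv2.imwrite("pics/s2.png",cv2.resize(pic[120:300,170:450,::-1],(784,504),interpolation=cv2.INTER_CUBIC))
E
```

```text
t: 31.58
tool_pos: [0.5615, 0.1712, 0.0678]
orientation: [-2.326, -2.105, 0.013]
force: [-0.1, -0.6, -0.2]
opening: 0.093
gripper_force: 0.0
t: 31.92
tool_pos: [0.5673, 0.173, 0.0763]
orientation: [2.327, 2.107, 0.005]
force: [0.1, -0.3, -0.9]
opening: 0.0928
gripper_force: 0.0
t: 32.75
tool_pos: [0.5658, 0.1728, 0.0742]
orientation: [2.329, 2.109, 0.0]
force: [1.5, 0.1, 1.2]
opening: 0.0595
gripper_force: 40.0
t: 33.58
tool_pos: [0.5653, 0.1727, 0.1745]
orientation: [-2.328, -2.109, 0.001]
force: [-0.8, -0.3, -5.7]
opening: 0.0597
gripper_force: 40.0
t: 34.42
tool_pos: [0.5657, 0.1728, 0.1751]
orientation: [2.329, 2.109, 0.0]
force: [0.9, 0.5, -5.5]
opening: 0.0597
gripper_force: 40.0
F [ 0.89308093  0.4761771  -5.48193943] z [0.56569736 0.1728148  0.17510433] open 0.05968804374068468
```

View pics/s2.png

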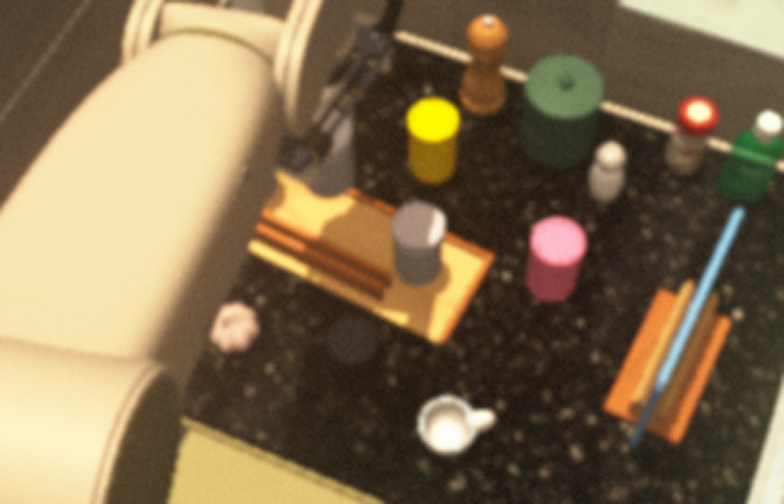

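The board stands in the stand's slot at (690,330), the right tin is upright at (418,240), and the other things are in their places. The held tin is hidden behind the arm, but opening, load and height confirm the hold: 59.7 mm, 5.5 N and a lift of 101 mm. Handing in.

```bash
python3 -c "
from plant import close_job; print(close_job())"
```

```text
the job is handed in; nothing more can be done
None
```

The job is handed in: the board stands released in the stand's slot, all three tins were hefted left to right and set back (about 1.7, 5.4 and 2.9 N), and the arm is holding the heaviest, the middle one, about 10 cm above the tray.

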